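Cure a glass inlay in a carved panel with a UV torch

TASK

Set the glass inlay: swing the presser fully down so its clear foot rests on the amber glass in the carved panel and let it go, then take the UV torch from its stand and shine it through the foot square onto the middle of the glass, lens about 4 cm from the glass, held still for a good two seconds without touching the work. Put the torch back upright in its stand without dropping it, then swing the presser well up again (about 60 degrees) to free the panel. Leave the vase, the goblet and the glue bottle where they stand.

Things in the scene. Friction and masses are not known exactly. Their poses are not given: they have to be found in the camera images.
- easel: Plywood easel fixed to the bench: base 250 x 220 mm; board 260 (uphill) x 230 x 12 mm sloping 18 deg, low edge towards the robot. Carries a cream carved panel 150 x 150 x 18 mm, inlay, presser. Origin: middle of the underside; z up, x level to the uphill side, y along the level edge. Middle of the board's top face: 60 mm above the origin. Highest fixed point: hinge bracket, about 135 mm up.
- inlay (a point): Centre of the top face of the amber glass disc (32 mm across, 2 mm proud) in the middle of the panel, about 79 mm above the bench. z axis: square out of the sloping panel (18 deg from vertical, leaning downhill, to the robot); x axis: up the slope; y axis: along the presser's hinge.
- presser (a joint): Presser arm angle (rad): 0 = fully down, foot flat on the glass (stop); grows as it swings up, to 1.3. Stiff friction hinge (0.4 N m, 2 to 4 N at the ball): stays where left. Steel bar 16 x 6 mm, a ring 60 mm across holding the clear foot (45 mm across, 12 thick; when down its top is 12 mm above the glass; light passes), a 12 mm wide nose, an upright 8 mm stem with the ball.
- presser_ball (a point): Centre of the black ball knob, 22 mm across, at the free end of the presser: 148 mm from the hinge along the arm and 38 mm above the arm's mid-plane (away from the panel); 70 mm off the sloping board when down. Pinched along the hinge direction it turns freely between the fingers; no obstacle within 25 mm on either side.
- presser_hinge (a point): Middle of the presser's hinge axis, 100 mm uphill of the inlay centre and 12 mm farther out of the panel (along the inlay's z) than the top of the glass. The axis is the inlay's y axis; turning about +y raises the arm.
- torch: Round UV torch, 150 mm long, about 160 g. Origin: centre of the lens face, the lower end in its stand; z from lens to tail: it shines along -z. Silver head 36 mm across to 36 mm, cone to 46 mm, violet body 28 mm across from 46 to 136 mm (grip here), black tail 26 mm across to 147 mm, button to 150 mm. Lights by itself when out of the stand.
- stand_seat (a point): Centre of the cup floor of the fixed torch stand, where the lens rests, 17 mm above the bench. Black disc 100 mm across, 12 mm high; on it a grey round cup, inside 40 mm across up to 38 mm above the bench, then flaring to 56 mm at the rim, 54 mm above the bench. The torch stands upright in it with about 2 mm play all round.
- vase: Turned vase, dark red neck and cream belly, 98 mm across, 166 mm high, free-standing; origin under its foot. Leave alone.
- goblet: Turned cream and dark red goblet, 64 mm across, 112 mm high, free-standing; origin under its foot. Leave alone.
- glue: Small black glue bottle with white cap, 38 mm across, 90 mm high, free-standing; origin under its foot. Leave alone.
There are look-alikes about, which are no part of the job. There is more than one size of the part that bears stand_seat; the job needs the largest.

How it is judged:
By the outcome, as a careful person would: the job done as asked, in the order asked, and still so for the second after the job is handed in, with the robot touching nothing.
It also fails if it takes over 72 s, if anything falls off the work surface, if the arm or the gripper's body presses on something with over 40 N, if the wrist force passes 120 N, or if a joint passes its speed limit or range.

ROBOT

A 6-joint arm with a two-finger parallel gripper is mounted at the origin on the work surface. World frame = base frame: x ahead of the robot, y to its left, z up, the work surface at z = 0. Lengths are in m, angles in rad, forces in N, time in s.
With the tool pointing down it reaches from about 0.3 to 0.775 m from the base axis. Payload 14.6 kg.
Tool frame: the origin (TCP) lies at the very end of the fingers, on their centre line; the grasp point (between the pads) lies 19 mm behind it; z points along the fingers, y is the line along which they close (so a half turn about z gives the same grasp; the last joint's range is limited). The gripper opens to 94 mm and grips with 3 to 60 N. Pads are 16 mm wide; open, the fingers measure 119 mm over their backs; the gripper's body (75 mm by 177 mm) begins 78 mm behind the grasp point.
Start: joints at [1.274, 0.3, 1.521, -0, 1.321, -0.067], TCP at [0.125, 0.536, 0.18] pointing down, gripper open.
Joint ranges: [-3.03, 3.03], [-0.79, 2.21], [0.23, 2.52], [-1.04, 4.18], [0, 3.07], [-2.55, 2.55]. Speed limits (rad/s): [2.22, 2.22, 2.57, 3.14, 3.14, 3.14].

INTERFACE

Orientations are given as [roll, pitch, yaw] about the fixed x, y, z axes, in that order (R = Rz(yaw) Ry(pitch) Rx(roll)).
In Python, from station import ctrl gives the robot as it stands.
- The arm moves only by the shell command python3 -m pendant 'ROWS' [OPENING] [FORCE]. ROWS is JSON, a list of rows, each a list of 2 entries, a list of its own where there are three numbers: the shift along the world's x, y, z in cm, then the turn about the world's z in rad. A call has 1 to 20 rows; each row shifts and turns the commanded pose from where the row before left it; what a row does not reach is not made up. A row lasts 1/12 s, in which the tool goes at most 41.7 mm and 7.16 degrees, less where a joint would pass 70% of its speed; a pose out of reach is approached as far as the arm can. A call is refused whole if a number of a shift passes 4.17 or a number of a turn 0.125, either way. A call with a gripper value outside its range is refused whole. OPENING is the opening, from 0 (shut) to 1 (fully open), set as the call begins (- or left out, the last holds). The fingers move at their own pace and stop on an object; FORCE is the grip in N (left out, the last holds). Time passes only in rows, so rows that do not move let the fingers close. It gives the time, the measured TCP pose, the force, the opening and the grip force at its end, in the units of the state.
- ctrl.get_obs(): the state, without advancing time (a new reading comes with each control period).
- ctrl.camera(name): name is "scene" or "top"; returns a dict with "color" (480x640x3 uint8, red, green, blue), "intrinsics" (3x3 intrinsics, pixels), "camera_from_world" (4x4, takes a point from world to camera coordinates). Camera axes: x right, y down, z forward; pixel columns grow to the right and rows downward; lengths in m; the calibration is good to about 2 mm. A picture is of the moment at which its call begins. There is no depth.
- ctrl.hand_in(): hands the job in; it is judged then, once.
The state is a dict: "time_s": time; "qpos": joint angles; "joint_vel": joint speeds; "tau": joint torques, N m; "ee_pos": TCP position; "eef_rot": TCP orientation; "force": force on the tool from outside, world axes, zero at the start; "moment": the same for the moment, N m; "grip_width": finger opening in m; "grip_force": force on a finger pad.
Only numpy, scipy, OpenCV 4.12 (cv2) and the standard library are available. Lean on these libraries where they do the work, as an engineer would, in place of code of your own. Each camera call takes 0.05 s, during which the arm holds its last target. There are 200 camera calls.

## Working session

There is one attempt and no reset: what is moved stays moved. The work goes in short steps, Python scripts to look and compute and a shell command to move; the robot and the scene stay as the last step left them, time stands still between calls to the robot, and variables do not carry over. Pictures are saved under pics/ and viewed, at most 10 in all, crops included, and the job is handed in when it is done.

```bash
mkdir -p pics; ls
python3 - <<'E'
from station import ctrl
import cv2,numpy as np
for n in("scene","top"):
    c=ctrl.camera(n); cv2.imwrite(f"pics/{n}0.png",c["color"][:,:,::-1]); print(n,c["intrinsics"].round(1).tolist(),c["camera_from_world"].round(3).tolist())
o=ctrl.get_obs();print(o)
E
```

```text
pics
scene [[615.3, 0.0, 318.6], [0.0, 615.3, 244.5], [0.0, 0.0, 1.0]] [[-0.706, 0.708, -0.0, 0.4], [0.485, 0.483, -0.729, -0.179], [-0.516, -0.515, -0.684, 1.765], [0.0, 0.0, 0.0, 1.0]]
top [[525.0, 0.0, 323.1], [0.0, 525.0, 235.4], [0.0, 0.0, 1.0]] [[0.009, -1.0, -0.001, -0.014], [-0.983, -0.009, -0.186, 0.56], [0.186, 0.003, -0.983, 1.174], [0.0, 0.0, 0.0, 1.0]]
{'time_s': 0.1, 'qpos': array([ 1.27440097e+00,  3.00457937e-01,  1.52150280e+00, -3.37320325e-05,
        1.32067158e+00, -6.66039638e-02]), 'joint_vel': array([ 0.00165675, -0.00232332, -0.00236069,  0.00055051, -0.0018089 ,
        0.00162429]), 'tau': array([-2.08204224e-04, -5.32631993e+01, -3.53285229e+01,  7.09128915e-02,
        2.34872365e-02, -8.33913828e-05]), 'ee_pos': array([0.12521746, 0.53530068, 0.17992667]), 'eef_rot': array([-3.14055312e+00, -3.65935459e-05,  2.91180961e+00]), 'force': array([-0.08363751,  0.15826309,  0.83952363]), 'moment': array([ 0.07217232, -0.08520401,  0.02184061]), 'grip_force': 0.0, 'grip_width': 0.09379206336749907}
```

View pics/scene0.png

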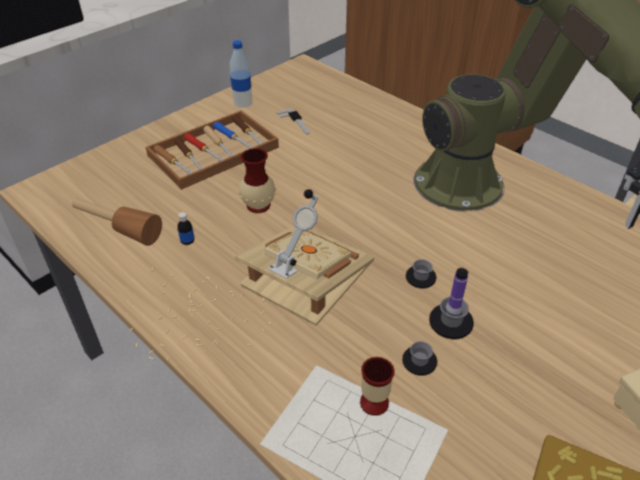

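View pics/top0.png

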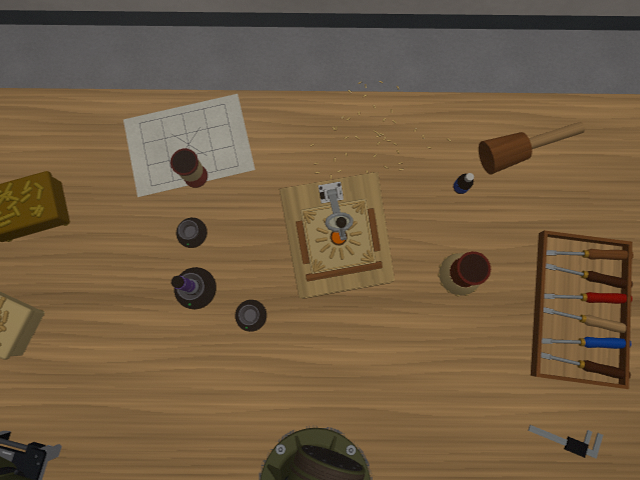

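The scene view shows the presser raised, with its ball at about (308,194), the amber glass at (309,249) and the torch in a stand at (452,320). The top view has three candidate stands at (195,288), (192,232) and (251,315). The one at (195,288) is the largest: its disc is about 43 px, or 100 mm, against about 32 px for the others. It also holds the torch, so it fits the description. I'll confirm that in an enlarged crop and measure from it.

```bash
cat > h.py <<'E'
import numpy as np,cv2
from station import ctrl
def grab(): return {n:ctrl.camera(n) for n in("scene","top")}
def proj(c,p):
    T=c["camera_from_world"];q=T[:3,:3]@np.asarray(p,float)+T[:3,3];u=c["intrinsics"]@q;return u[:2]/u[2]
def ray(c,px):
    T=c["camera_from_world"];R=T[:3,:3];d=R.T@np.linalg.inv(c["intrinsics"])@[*px,1];return -R.T@T[:3,3],d/np.linalg.norm(d)
def onz(c,px,z):
    o,d=ray(c,px);return o+d*(z-o[2])/d[2]
def tri(cs,ps):
    A=0;b=0;rs=[ray(c,p) for c,p in zip(cs,ps)]
    for o,d in rs: M=np.eye(3)-np.outer(d,d);A=A+M;b=b+M@o
    x=np.linalg.solve(A,b);return x,[np.linalg.norm(np.cross(x-o,d)) for o,d in rs]
def blobs(mask,off=(0,0),amin=8):
    n,l,s,c=cv2.connectedComponentsWithStats(mask.astype(np.uint8))
    return [(int(s[i,4]),(c[i]+off).round(1).tolist(),(s[i,:4]+[*off,0,0]).tolist()) for i in range(1,n) if s[i,4]>=amin]
E
python3 - <<'E'
from h import *
C=grab()
def crop(n,x,y,w,h,k): return cv2.resize(C[n]["color"][y:y+h,x:x+w,::-1],None,fx=k,fy=k,interpolation=cv2.INTER_CUBIC)
a=np.hstack([crop("scene",230,180,160,140,2.5),crop("top",270,165,133,116.67.__int__(),3)[:350].copy() if 0 else cv2.resize(crop("top",270,165,135,140,1),(400,350),interpolation=cv2.INTER_CUBIC)])
b=np.hstack([cv2.resize(crop("scene",390,250,100,62,1)if 0 else crop("scene",390,255,105,125,1),(400,250*1),interpolation=cv2.INTER_CUBIC),cv2.resize(crop("top",150,205,130,135,1),(400,250),interpolation=cv2.INTER_CUBIC)])
cv2.imwrite("pics/crop1.png",np.vstack([a,b]))
for n,(x,y,w,h),z in(("scene",(390,250,110,130),0.012),("top",(150,205,130,135),0.012)):
    im=C[n]["color"][y:y+h,x:x+w].astype(int);m=(im.max(2)<60)
    for B in blobs(m,(x,y),60):print(n,"dark",B,onz(C[n],B[1],z).round(3))
    m=(im[...,2]>im[...,1]+25)&(im[...,0]>im[...,1])
    print(n,"violet",blobs(m,(x,y)))
    x,y,w,h=(280,230,60,40) if n=="scene" else (320,215,40,40)
    im=C[n]["color"][y:y+h,x:x+w].astype(int)
    m=(im[...,0]>200)&(im[...,2]<70)&(im[...,1]<160)
    for B in blobs(m,(x,y)):print(n,"amber",B,onz(C[n],B[1],.079).round(4))
    x,y,w,h=(285,180,50,40) if n=="scene" else (325,210,35,40)
    im=C[n]["color"][y:y+h,x:x+w].astype(int)
    print(n,"ball",blobs(im.max(2)<60,(x,y),5))
E
```

```text
scene dark (306, [420.2, 279.2], [406, 268, 30, 20]) [0.391 0.168 0.012]
scene dark (89, [461.4, 273.4], [456, 269, 11, 10]) [0.306 0.226 0.012]
scene dark (697, [450.2, 325.3], [430, 306, 43, 33]) [0.456 0.303 0.012]
scene dark (431, [418.7, 364.2], [403, 349, 34, 26]) [0.588 0.318 0.012]
scene violet [(358, [457.0, 292.6], [449, 276, 18, 33])]
scene ball [(49, [308.3, 193.6], [305, 190, 8, 8])]
top dark (486, [193.1, 233.0], [176, 218, 31, 30]) [0.571 0.305 0.012]
top dark (1044, [195.5, 287.8], [171, 267, 45, 42]) [0.438 0.292 0.012]
top dark (511, [251.7, 314.7], [235, 300, 31, 31]) [0.377 0.157 0.012]
top violet [(103, [187.3, 284.0], [175, 276, 20, 15])]
top ball [(86, [340.7, 222.0], [336, 217, 10, 11]), (11, [337.0, 243.3], [332, 241, 11, 4])]
```

View pics/crop1.png

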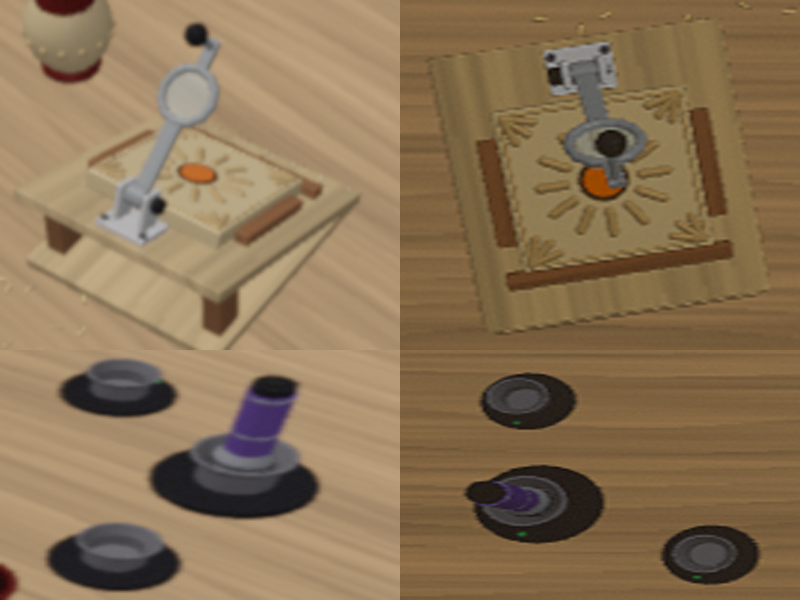

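The crop confirms that the torch stands in the big-disc stand, the middle of the three. The amber disc sits at about scene (308.8,249.2) and top (338.8,237.5). Next I'll refine the numbers.

Run:
```python
from h import *
C=grab();S,T=C["scene"],C["top"]
def hsv(n,x,y,w,h): return cv2.cvtColor(C[n]["color"],cv2.COLOR_RGB2HSV)[y:y+h,x:x+w].astype(int)
am={}
for n,r in(("scene",(285,232,50,36)),("top",(322,218,36,38))):
    q=hsv(n,*r);m=(q[...,0]<16)&(q[...,1]>200)&(q[...,2]>120)
    B=max(blobs(m,r[:2]));am[n]=B;print(n,"amber",B,onz(C[n],B[1],.079).round(4))
ball,e=tri((S,T),((308.3,193.6),(340.7,222.0)));print("ball",ball.round(4),np.round(e,4))
print("amber tri",[np.round(v,4) for v in tri((S,T),(am["scene"][1],(338.8,237.5)))])
# board corners (top view) on the board plane heights
P=[onz(T,p,z) for p,z in(((280.1,189),.1),((379.7,173),.1),((394.9,281),.02),((302.1,297.8),.02))]
print("corners",np.round(P,4).tolist(),"centre",np.mean(P,0).round(4))
# stand disc: outer contour, convex hull ellipse; bottom outline at z~.012 top rim
for n,r in(("scene",(425,270,55,75)),("top",(165,260,55,55))):
    x,y,w,h=r;im=C[n]["color"][y:y+h,x:x+w].astype(int);m=((im.max(2)<60)).astype(np.uint8)
    k=[c for c in cv2.findContours(m,0,1)[0]];c=max(k,key=cv2.contourArea)+np.array(r[:2])
    w3=np.array([onz(C[n],p,.012)[:2] for p in c[:,0]])
    cc,rad=cv2.minEnclosingCircle(w3.astype(np.float32));print(n,"enclose",np.round(cc,4),round(rad,4))
# tail: blobs of dark top of torch
for n,r in(("scene",(445,262,30,55)),("top",(165,268,35,35))):
    q=C[n]["color"][r[1]:r[1]+r[3],r[0]:r[0]+r[2]].astype(int)
    m=(q[...,2]>q[...,1]+15)&(q[...,2]>q[...,0]);B=max(blobs(m,r[:2]));print(n,"violet",B)
```

```text
Traceback (most recent call last):
ValueError: max() iterable argument is empty
```

```bash
cat > m.py <<'E'
from h import *
C=grab();S,T=C["scene"],C["top"]
am={}
for n,r in(("scene",(285,232,50,36)),("top",(322,218,36,38))):
    q=C[n]["color"][r[1]:r[1]+r[3],r[0]:r[0]+r[2]].astype(int);m=(q[...,0]-q[...,2]>110)
    B=max(blobs(m,r[:2]));am[n]=B;print(n,"amber",B,onz(C[n],B[1],.079).round(4))
ball,e=tri((S,T),((308.3,193.6),(340.7,222.0)));print("ball",ball.round(4),np.round(e,4))
print("amber tri",[np.round(v,4) for v in tri((S,T),(am["scene"][1],(338.8,237.5)))])
P=[onz(T,p,z) for p,z in(((280.1,189),.1),((379.7,173),.1),((394.9,281),.02),((302.1,297.8),.02))]
print("corners",np.round(P,4).tolist(),"centre",np.mean(P,0).round(4))
for n,r in(("scene",(425,300,55,45)),("top",(165,260,55,55))):
    x,y,w,h=r;im=C[n]["color"][y:y+h,x:x+w].astype(int);m=((im.max(2)<60)).astype(np.uint8)
    c=max(cv2.findContours(m,0,1)[0],key=cv2.contourArea)+np.array(r[:2])
    w3=np.array([onz(C[n],p,.010)[:2] for p in c[:,0]]);w3=w3[w3[:,1]<.34 if n=="top" else slice(None)]
    cc,rad=cv2.minEnclosingCircle(w3.astype(np.float32));print(n,"enclose",np.round(cc,4),round(rad,4))
for n,r in(("scene",(445,262,30,55)),("top",(165,268,35,35))):
    q=C[n]["color"][r[1]:r[1]+r[3],r[0]:r[0]+r[2]].astype(int)
    m=(q[...,2]>q[...,1]+15)&(q[...,2]>q[...,0]);B=max(blobs(m,r[:2]));print(n,"violet",B)
    m=q.max(2)<60;print(n,"dark",blobs(m,r[:2]))
for n,p in (("scene",(461.4,273.4)),("top",(178,281.5))):print("tail",onz(C[n],p,.163))
E
python3 m.py
```

```text
scene amber (61, [308.5, 248.7], [303, 246, 12, 7]) [ 0.5542 -0.0455  0.079 ]
top amber (80, [336.4, 237.9], [332, 233, 13, 11]) [ 0.5494 -0.04    0.079 ]
ball [ 0.5517 -0.0451  0.2427] [0.0006 0.0006]
amber tri [array([ 0.5516, -0.0464,  0.0764]), array([0.0012, 0.0012])]
corners [[0.6579, 0.0895, 0.1], [0.6979, -0.1382, 0.1], [0.4581, -0.1799, 0.02], [0.4166, 0.0385, 0.02]] centre [ 0.5576 -0.0475  0.06  ]
scene enclose [0.4428 0.2949] 0.0492
top enclose [0.439  0.2956] 0.0507
scene violet (399, [457.1, 292.5], [448, 274, 20, 35])
scene dark [(90, [461.4, 273.4], [456, 269, 11, 10]), (15, [467.8, 315.1], [465, 313, 6, 4])]
top violet (149, [187.2, 284.9], [175, 276, 20, 16])
top dark [(374, [187.0, 280.2], [171, 268, 29, 30]), (132, [185.2, 298.4], [174, 289, 26, 14])]
tail [0.44377316 0.29516165 0.163     ]
tail [0.43839961 0.29234977 0.163     ]
```

```bash
python3 -m pendant '[[[0,0,3],0.083],[[0,0,3],0.083],[[0,0,3],0.083],[[1.7,-2.3,3],0.083],[[1.7,-2.3,3],0.083],[[1.7,-2.3,0],0],[[1.7,-2.3,0],0],[[1.7,-2.3,0],0],[[1.7,-2.3,0],0],[[1.7,-2.3,0],0],[[1.7,-2.3,0],0],[[1.7,-2.3,0],0],[[1.7,-2.3,0],0],[[1.7,-2.3,0],0],[[1.7,-2.3,0],0],[[1.7,-2.3,0],0],[[1.7,-2.3,0],0],[[1.7,-2.3,0],0],[[1.7,-2.3,0],0],[[1.7,-2.3,0],0]]' 0.45 25; python3 -m pendant '[[[1.7,-2.3,0],0],[[1.7,-2.3,0],0],[[1.7,-2.3,0],0],[[1.7,-2.3,0],0],[[1.7,-2.3,0],0],[[1.7,-2.3,0],0],[[1.7,-2.3,0],0],[[0,0,0],0],[[0,0,0],0]]'
```

```text
time_s: 2.07
ee_pos: [0.4149, 0.1432, 0.3306]
eef_rot: [3.142, 0.0, -2.957]
force: [-0.1, 0.4, 1.1]
grip_width: 0.042
grip_force: 0.0
time_s: 2.82
ee_pos: [0.5335, -0.0173, 0.3298]
eef_rot: [3.141, -0.001, -2.958]
force: [-0.9, 0.3, -0.3]
grip_width: 0.0421
grip_force: 0.0
```

```bash
python3 -m pendant '[[[0.9,-1.4,0],0],[[0.9,-1.4,0],0],[[0,0,-1.5],0],[[0,0,-1.5],0],[[0,0,-1.5],0],[[0,0,0],0],[[0,0,0],0]]'
python3 - <<'E'
from h import *
C=grab()
a=cv2.resize(C["scene"]["color"][140:290,230:390,::-1],(400,375),interpolation=2)
b=cv2.resize(C["top"]["color"][150:270,270:398,::-1],(400,375),interpolation=2)
cv2.imwrite("pics/c2.png",np.hstack([a,b]))
E
```

```text
time_s: 3.4
ee_pos: [0.5509, -0.0437, 0.2858]
eef_rot: [3.141, -0.0, -2.956]
force: [-0.5, -0.8, 1.1]
grip_width: 0.0423
grip_force: 0.0
```

View pics/c2.png

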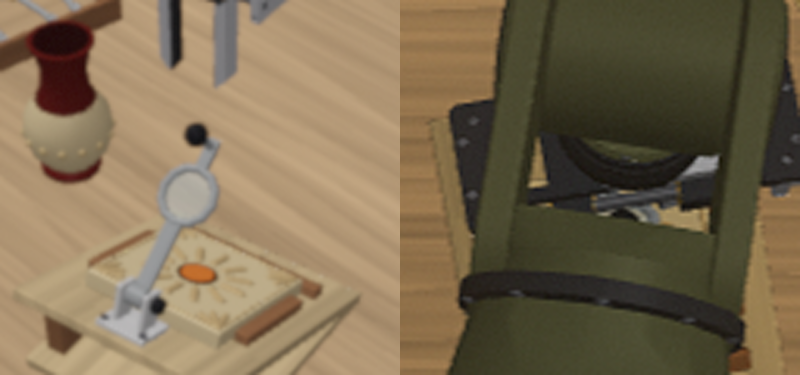

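The left crop shows the ball at crop (196,133), centred beneath the fingers at crop x 170 and 225. I can descend and pinch.

```bash
python3 -m pendant '[[[0,-0.1,-1.4],0],[[0,0,-1.4],0],[[0,0,-1.4],0],[[0,0,-1.4],0],[[0,0,-0.6],0],[[0,0,0],0],[[0,0,0],0]]' && python3 -m pendant '[[[0,0,0],0],[[0,0,0],0],[[0,0,0],0],[[0,0,0],0],[[0,0,0],0],[[0,0,0],0]]' 0 25
python3 - <<'E'
import numpy as np
h=np.array([.642,-.029,.1213]);u=np.array([.983,.184,0]);p0=None
for f in np.linspace(53,-4.5,16):
    r=np.radians(f);p=h-.1528*np.cos(r)*u+[0,0,.1528*np.sin(r)]
    if p0 is not None:print((100*(p-p0)).round(2).tolist())
    p0=p
print(p)
E
```

```text
time_s: 4.08
ee_pos: [0.5516, -0.0454, 0.2245]
eef_rot: [-3.141, 0.001, -2.956]
force: [-0.5, -0.2, 0.8]
grip_width: 0.0424
grip_force: 0.0
time_s: 4.58
ee_pos: [0.5517, -0.0471, 0.224]
eef_rot: [-3.138, 0.001, -2.957]
force: [1.3, -10.1, 2.6]
grip_width: 0.0139
grip_force: 19.7
[-0.78, -0.15, -0.64]
[-0.74, -0.14, -0.69]
[-0.69, -0.13, -0.74]
[-0.64, -0.12, -0.79]
[-0.59, -0.11, -0.83]
[-0.53, -0.1, -0.87]
[-0.47, -0.09, -0.9]
[-0.41, -0.08, -0.93]
[-0.35, -0.07, -0.96]
[-0.29, -0.05, -0.98]
[-0.22, -0.04, -1.0]
[-0.16, -0.03, -1.01]
[-0.09, -0.02, -1.02]
[-0.02, -0.0, -1.02]
[0.05, 0.01, -1.02]
[ 0.49226062 -0.05702853  0.10931145]
```

```bash
python3 -m pendant '[[[0,0,0],0],[[0,0,0],0]]'
python3 - <<'E'
from h import *
C=grab()
a=cv2.resize(C["scene"]["color"][150:250,260:360,::-1],(500,500),interpolation=2)
cv2.imwrite("pics/c3.png",a)
print(proj(C["scene"],[.5517,-.0454,.243]),proj(C["scene"],[.5517,-.0454,.224]))
E
```

```text
time_s: 4.75
ee_pos: [0.5517, -0.0472, 0.2241]
eef_rot: [-3.138, 0.001, -2.957]
force: [2.3, -11.1, 0.7]
grip_width: 0.0142
grip_force: 19.7
[308.45567946 193.49559947] [308.55700708 200.30015225]
```

View pics/c3.png

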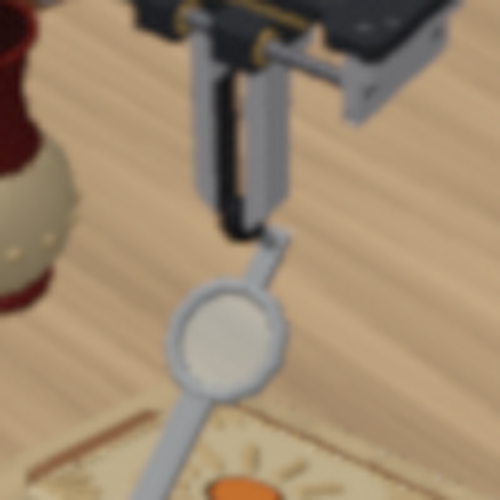

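The crop shows the ball between the pads, with its lower edge at about crop (240,235). A side force remains, so I'll ease the tool over and start the swing.

```bash
python3 -m pendant '[[[0,-0.15,0],0],[[-0.4,-0.07,-0.3],0],[[-0.4,-0.08,-0.35],0],[[-0.4,-0.07,-0.35],0],[[-0.4,-0.08,-0.35],0],[[-0.7,-0.13,-0.74],0],[[0,0,0],0],[[0,0,0],0]]'
python3 - <<'E'
from h import *
C=grab()
a=cv2.resize(C["scene"]["color"][150:250,260:360,::-1],(500,500),interpolation=2)
cv2.imwrite("pics/c4.png",a)
E
```

```text
time_s: 5.52
ee_pos: [0.5283, -0.0513, 0.2028]
eef_rot: [3.142, 0.0, -2.957]
force: [1.1, 1.0, 0.5]
grip_width: 0.0005
grip_force: 0.0
```

View pics/c4.png

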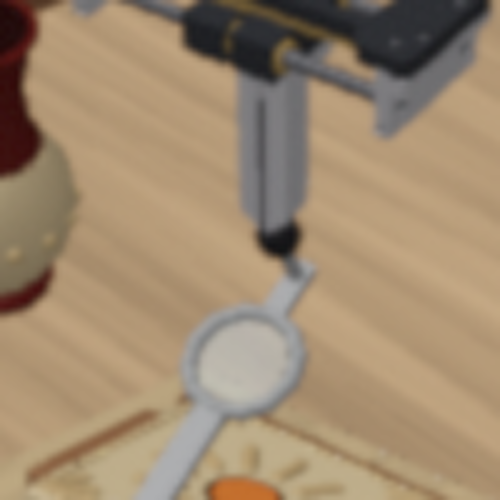

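The pinch slipped off. The presser moved a little, with the ball now at scene (315.6,198). I'll locate it again using the known arc.

```bash
cat > arc.py <<'E'
from h import *
h=np.array([.642,-.029,.1213]);u=np.array([.983,.184,0])
def P(f): r=np.radians(f);return h-.1528*np.cos(r)*u+[0,0,.1528*np.sin(r)]
if __name__=="__main__":
    C=grab();S=C["scene"]
    for n,r in(("scene",(300,180,50,100)),("top",(320,200,40,60))):
        x,y,w,hh=r;im=C[n]["color"][y:y+hh,x:x+w].astype(int)
        print(n,[b for b in blobs(im.max(2)<45,(x,y),15)])
    o=ctrl.get_obs();print("tcp px",proj(S,o["ee_pos"]),proj(C["top"],o["ee_pos"]))
    for f in(53,48,44,40,36,32,-3.6):print(f,proj(S,P(f)).round(1),proj(C["top"],P(f)).round(1),P(f).round(4))
E
python3 arc.py
```

```text
scene [(22, [315.8, 198.0], [313, 196, 6, 5])]
top [(542, [341.7, 229.5], [320, 217, 40, 25]), (155, [331.1, 256.2], [320, 253, 29, 7])]
tcp px [314.22459461 201.92208916] [343.26491596 236.97927305]
53 [308.3 193.3] [341.4 221.8] [ 0.5516 -0.0459  0.2433]
48 [311.1 193.9] [342.2 227.7] [ 0.5415 -0.0478  0.2349]
44 [313.1 194.7] [342.8 232.1] [ 0.534  -0.0492  0.2274]
40 [314.9 195.9] [343.3 236.3] [ 0.5269 -0.0505  0.2195]
36 [316.6 197.3] [343.7 240.2] [ 0.5205 -0.0517  0.2111]
32 [318.1 199. ] [344.1 243.8] [ 0.5146 -0.0528  0.2023]
-3.6 [323.6 223.6] [344.4 260.9] [ 0.4921 -0.0571  0.1117]
```

Run:
```python
from arc import *
C=grab();S=C["scene"]
print(proj(S,[.5509,-.0437,.2858]))
n=np.array([-.184,.983,0])
for px in((315.8,197),(315.8,198)):
  o,d=ray(S,px)
  for off in(-.003,0,.003):
    t=((h+off*n-o)@n)/(d@n);p=o+t*d;print(px,off,p.round(4),np.linalg.norm(p-h).round(4))
print(o)
x=ctrl.get_obs()["ee_pos"]
for s in(-8,8):
  for w in (0,13,-13):print(s,w,proj(S,x+np.array([.983,.184,0])*s/1e3+n*w/1e3).round(1))
```

```text
[309.0484872  177.85234683]
(315.8, 197) -0.003 [ 0.5199 -0.0549  0.2098] 0.153
(315.8, 197) 0 [ 0.5236 -0.0512  0.214 ] 0.152
(315.8, 197) 0.003 [ 0.5273 -0.0474  0.2182] 0.1513
(315.8, 198) -0.003 [ 0.5199 -0.0549  0.2069] 0.1514
(315.8, 198) 0 [ 0.5236 -0.0512  0.2112] 0.1503
(315.8, 198) 0.003 [ 0.5273 -0.0474  0.2154] 0.1495
[1.27975568 0.7130214  1.07725547]
-8 0 [316.3 200.1]
-8 13 [321.1 202.2]
-8 -13 [311.5 198. ]
8 0 [312.2 203.8]
8 13 [317.  205.9]
8 -13 [307.5 201.7]
```

The fingertips appear in the picture about 7 px, or roughly 20 mm, above the reported TCP, and the pinch and slip fit that. The fingers were too high and caught only the ball's cap. I'll rise, open, measure the ball again and grip about 20 mm lower.

```bash
python3 -m pendant '[[[0,0,2],0],[[0,0,2],0],[[-0.5,0,1],0],[[0,0,0],0],[[0,0,0],0],[[0,0,0],0]]' 0.45 25
python3 - <<'E'
from arc import *
C=grab();S=C["scene"];im=S["color"][180:280,295:345].astype(int)
B=blobs(im.max(2)<60,(295,180),15);print(B)
for b in B: print(min(np.arange(20,56,.5),key=lambda f:np.hypot(*(proj(S,P(f))-b[1]))))
# finger ends: draw markers at tcp and +20mm
o=ctrl.get_obs();a=cv2.resize(S["color"][130:230,265:365,::-1],(500,500),interpolation=2)
for dz,c in((0,(0,0,255)),(.02,(0,255,0))):
    q=(proj(S,o["ee_pos"]+[0,0,dz])-[265,130])*5;cv2.circle(a,tuple(int(v) for v in q),4,c,-1)
cv2.imwrite("pics/c5.png",a)
E
```

```text
time_s: 6.32
ee_pos: [0.5229, -0.0512, 0.2514]
eef_rot: [3.141, -0.001, -2.956]
force: [0.3, 0.1, -0.2]
grip_width: 0.0372
grip_force: 0.0
[(44, [315.1, 196.8], [312, 193, 7, 8])]
38.5
```

View pics/c5.png

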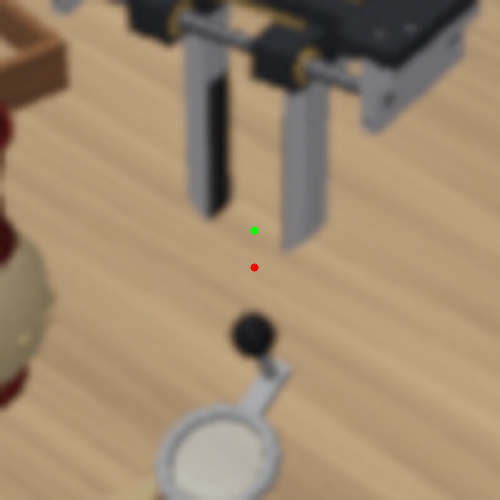

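The picture shows the finger ends at the green marker, which is the reported TCP plus 20 mm. So the tips are 20 mm above the readout, and I'll aim the ball at readout + 38 mm. The ball is at crop (252,335), centred between the fingers.

```bash
python3 -m pendant '[[[0.1,0,-1.5],0],[[0,0,-1.5],0],[[0,0,-1.5],0],[[0,0,-1.5],0],[[0,0,-1.2],0],[[0,0,0],0],[[0,0,0],0]]' && python3 -m pendant '[[[0,0,0],0],[[0,0,0],0],[[0,0,0],0],[[0,0,0],0],[[0,0,0],0],[[0,0,0],0]]' 0 25
python3 - <<'E'
from arc import *
f=np.linspace(38.5,-4.5,15);q=np.array([P(a) for a in f])
print((100*np.diff(q,axis=0)).round(2).tolist(),q[-1])
E
```

```text
time_s: 7.0
ee_pos: [0.524, -0.0512, 0.18]
eef_rot: [3.141, -0.001, -2.956]
force: [0.1, 0.0, 0.1]
grip_width: 0.042
grip_force: 0.0
time_s: 7.5
ee_pos: [0.5247, -0.0525, 0.1812]
eef_rot: [-3.139, 0.001, -2.957]
force: [2.2, -7.9, 0.6]
grip_width: 0.0208
grip_force: 25.0
[[-0.48, -0.09, -0.65], [-0.45, -0.08, -0.68], [-0.41, -0.08, -0.7], [-0.37, -0.07, -0.72], [-0.34, -0.06, -0.74], [-0.3, -0.06, -0.76], [-0.26, -0.05, -0.78], [-0.21, -0.04, -0.79], [-0.17, -0.03, -0.8], [-0.13, -0.02, -0.81], [-0.09, -0.02, -0.81], [-0.04, -0.01, -0.82], [-0.0, -0.0, -0.82], [0.04, 0.01, -0.82]] [ 0.49226062 -0.05702853  0.10931145]
```

```bash
python3 -m pendant '[[[0,-0.12,0],0],[[-0.48,-0.09,-0.65],0],[[-0.45,-0.08,-0.68],0],[[-0.41,-0.08,-0.7],0],[[-0.37,-0.07,-0.72],0],[[-0.34,-0.06,-0.74],0],[[-0.3,-0.06,-0.76],0],[[-0.26,-0.05,-0.78],0],[[-0.21,-0.04,-0.79],0],[[-0.17,-0.03,-0.8],0],[[-0.13,-0.02,-0.81],0],[[-0.09,-0.02,-0.81],0],[[-0.04,-0.01,-0.8],0],[[0,0,0],0],[[0,0,0],0]]'
```

```text
time_s: 8.75
ee_pos: [0.4915, -0.0588, 0.0889]
eef_rot: [3.142, -0.001, -2.956]
force: [1.6, -6.2, -2.9]
grip_width: 0.0208
grip_force: 25.0
```

```bash
python3 -m pendant '[[[0,0,-0.5],0],[[0,0,-0.4],0],[[0,0,0],0],[[0,0,0],0]]'
```

```text
time_s: 9.08
ee_pos: [0.4916, -0.0587, 0.0801]
eef_rot: [-3.142, -0.001, -2.956]
force: [2.3, -5.9, -2.4]
grip_width: 0.0207
grip_force: 25.0
```

```bash
python3 -m pendant '[[[0,0,-0.3],0],[[0,0,-0.3],0],[[0,0,0],0],[[0,0,0],0]]'; python3 -m pendant '[[[0,0,-0.3],0],[[0,0,0],0],[[0,0,0],0]]'
```

```text
time_s: 9.42
ee_pos: [0.4923, -0.0586, 0.0751]
eef_rot: [-3.141, 0.001, -2.956]
force: [3.0, -3.3, 3.4]
grip_width: 0.0205
grip_force: 25.0
time_s: 9.67
ee_pos: [0.4931, -0.0586, 0.0731]
eef_rot: [-3.141, 0.003, -2.956]
force: [2.6, -1.8, 11.9]
grip_width: 0.0201
grip_force: 25.0
```

The stop is reached, with force rising to 12 N. I'll release and look.

```bash
python3 -m pendant '[[[0,0,0],0],[[0,0,0],0],[[0,0,0],0],[[0,0,0],0],[[0,0,0],0]]' 0.45 && python3 -m pendant '[[[0,0,0.5],0],[[0,0,1],0],[[0,0,2],0],[[0,0,3],0],[[0,0,4],0],[[-1,1,4],0],[[-2,2.5,4],0],[[-1,3.5,2],0],[[0,3.5,0],0],[[0,3.5,0],0],[[0,3.5,0],0],[[0,3.5,0],0],[[0,3.5,0],0],[[0,0,0],0],[[0,0,0],0]]' 0.7
python3 - <<'E'
from arc import *
C=grab();S=C["scene"];T=C["top"]
for c,r in((S,(300,200,50,60)),(T,(325,235,40,40))):
    x,y,w,hh=r;im=c["color"][y:y+hh,x:x+w].astype(int);print(blobs(im.max(2)<60,(x,y),10))
for f in(0,-2,-3.6,-5):print(f,proj(S,P(f)).round(1),proj(T,P(f)).round(1))
E
```

```text
time_s: 10.08
ee_pos: [0.4915, -0.0584, 0.0717]
eef_rot: [3.141, -0.001, -2.956]
force: [0.1, 0.5, -0.8]
grip_width: 0.0422
grip_force: 0.0
time_s: 11.33
ee_pos: [0.4553, 0.1827, 0.2696]
eef_rot: [-3.142, 0.0, -2.954]
force: [0.2, -0.8, -0.8]
grip_width: 0.0657
grip_force: 0.0
[(39, [323.1, 223.9], [320, 221, 7, 7])]
[(64, [343.6, 260.5], [340, 256, 9, 10])]
0 [323.7 220.5] [344.6 260.4]
-2 [323.6 222.2] [344.5 260.7]
-3.6 [323.6 223.6] [344.4 260.9]
-5 [323.5 224.9] [344.3 261. ]
```

The ball is at scene (323.1,223.9), which matches the fully-down prediction of (323.6,223.6). Next is the torch. The tool can't tilt, so the plan is:
1. Grip the torch about 95 mm from the lens.
2. Lift it into the cup's flare.
3. Lean it 18° about the pad axis, using the cup wall as a stop.

```bash
python3 -m pendant '[[[-0.4,3,0],0],[[-0.5,3,0],0],[[-0.5,3,0],0],[[0,2.2,0],0],[[0,0,-1],0],[[0,0,-2],0],[[0,0,-2],0],[[0,0,-2],0],[[0,0,0],0],[[0,0,0],0]]'
python3 - <<'E'
from h import *
C=grab();S=C["scene"];o=ctrl.get_obs();a=cv2.resize(S["color"][200:350,400:520,::-1],(480,600),interpolation=2)
for dz,c in((0,(0,0,255)),(.02,(0,255,0))):
    q=(proj(S,o["ee_pos"]+[0,0,dz])-[400,200])*4;cv2.circle(a,tuple(int(v) for v in q),4,c,-1)
cv2.imwrite("pics/c6.png",a)
E
```

```text
time_s: 12.27
ee_pos: [0.4419, 0.2922, 0.199]
eef_rot: [-3.141, -0.001, -2.958]
force: [0.2, 0.4, 0.2]
grip_width: 0.0656
grip_force: 0.0
```

View pics/c6.png

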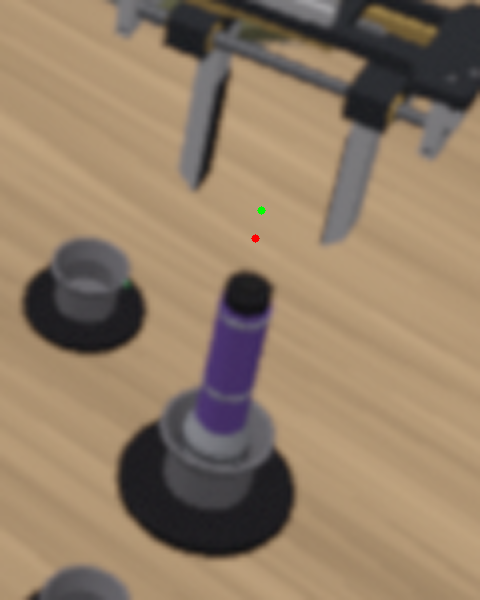

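The torch tail, at crop (247,290), lies centred below and between the finger tips. I'll descend and grip.

```bash
python3 -m pendant '[[[0,0.2,-1.5],0],[[0,0,-1.5],0],[[0,0,-1.5],0],[[0,0,-1.5],0],[[0,0,-1.5],0],[[0,0,-1.5],0],[[0,0,-1.5],0],[[0,0,-1.2],0],[[0,0,-0.9],0],[[0,0,0],0],[[0,0,0],0]]' && python3 -m pendant '[[[0,0,0],0],[[0,0,0],0],[[0,0,0],0],[[0,0,0],0],[[0,0,0],0],[[0,0,0],0]]' 0 20
```

```text
time_s: 13.28
ee_pos: [0.4421, 0.2956, 0.0737]
eef_rot: [3.141, 0.001, -2.957]
force: [-0.1, 0.3, 0.8]
grip_width: 0.066
grip_force: 0.0
time_s: 13.78
ee_pos: [0.4418, 0.2956, 0.0731]
eef_rot: [-3.142, 0.0, -2.956]
force: [-0.1, -0.1, 1.2]
grip_width: 0.0296
grip_force: 0.4
```

```bash
python3 -m pendant '[[[0,0,0],0],[[0,0,0],0],[[0,0,0],0],[[0,0,0.5],0],[[0,0,0.5],0],[[0,0,0.5],0],[[0,0,0.5],0],[[0,0,0.5],0],[[0,0,0],0],[[0,0,0],0]]' 0 20; python3 -m pendant '[[[-0.49,-0.09,0],0],[[-0.49,-0.09,0],0],[[-0.49,-0.09,0],0],[[0,0,0],0]]'
```

```text
time_s: 14.62
ee_pos: [0.4419, 0.2961, 0.0985]
eef_rot: [3.141, 0.001, -2.956]
force: [0.1, 0.7, -1.7]
grip_width: 0.0277
grip_force: 20.0
time_s: 14.95
ee_pos: [0.4266, 0.2928, 0.0984]
eef_rot: [3.142, 0.001, -2.956]
force: [2.7, -1.9, 2.8]
grip_width: 0.0277
grip_force: 20.0
```

```bash
python3 -m pendant '[[[-0.49,-0.09,0],0],[[-0.49,-0.09,0],0],[[-0.49,-0.09,0],0],[[-0.49,-0.09,0],0],[[0,0,0],0]]'
cat > tilt.py <<'E'
from h import *
C=grab();S,T=C["scene"],C["top"];o=ctrl.get_obs();e=o["ee_pos"]
import sys
# torch silhouettes: print violet blobs and save crops around torch in both views
q=[proj(c,e+[0,0,.03]).astype(int) for c in(S,T)]
out=[]
for c,p in zip((S,T),q):
    x,y=max(0,p[0]-50),max(0,p[1]-62);im=c["color"][y:y+125,x:x+100]
    print((x,y));v=im.astype(int);print(blobs((v[...,2]>v[...,1]+15)&(v[...,2]>v[...,0]),(x,y)))
    out.append(cv2.resize(im[:,:,::-1],(400,500),interpolation=2))
cv2.imwrite(sys.argv[1],np.hstack(out))
# expected axis lines, tilt t: lens/tail pixels
u=np.array([.983,.184,0])
for t in(0,9,18,27):
    r=np.radians(t);z=np.array([0,0,np.cos(r)])-u*np.sin(r);g=e+[0,0,.039]
    print(t,[[proj(c,g+z*s/1e3).round(1).tolist() for s in(-95,-49,55)] for c in(S,T)])
E
python3 tilt.py pics/c7.png
```

```text
time_s: 15.37
ee_pos: [0.4064, 0.2891, 0.0978]
eef_rot: [-3.141, -0.001, -2.956]
force: [1.6, -2.1, 0.3]
grip_width: 0.0274
grip_force: 20.0
(np.int64(416), np.int64(212))
[(502, [465.0, 276.2], [455, 255, 22, 42])]
(np.int64(133), np.int64(235))
[]
0 [[[460.3, 301.4], [463.6, 287.4], [471.7, 253.2]], [[192.9, 300.4], [187.8, 299.1], [174.7, 295.7]]]
9 [[[457.5, 305.2], [462.2, 289.4], [473.3, 251.1]], [[191.9, 294.0], [187.3, 295.7], [175.3, 299.9]]]
18 [[[455.0, 308.3], [460.8, 290.9], [474.8, 249.5]], [[190.7, 287.7], [186.7, 292.3], [176.1, 304.1]]]
27 [[[452.7, 310.5], [459.7, 292.0], [476.1, 248.4]], [[189.3, 281.6], [185.9, 289.0], [177.1, 308.1]]]
```

View pics/c7.png

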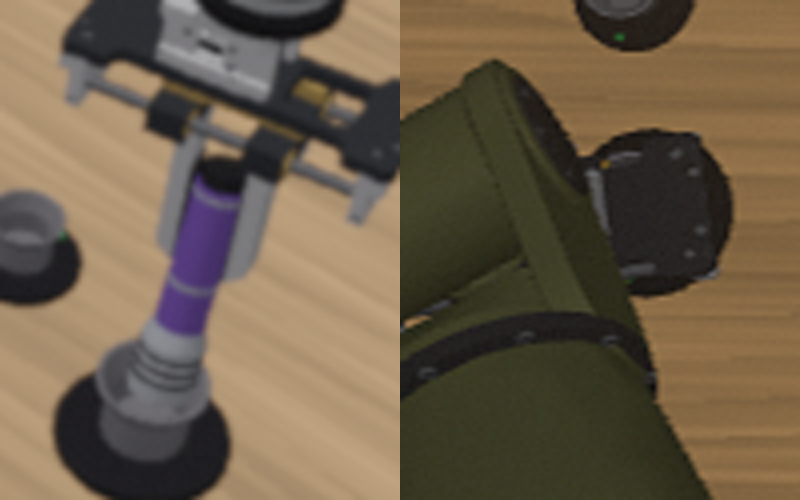

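The left crop shows the torch leaning, with its violet body from about crop (215,190) to (182,328). The top view is blocked by the arm. I'll measure the lean from the left silhouette edge in the scene view.

```bash
cat > lean.py <<'E'
from h import *
c=ctrl.camera("scene");e=ctrl.get_obs()["ee_pos"];u=np.array([.983,.184,0])
p=proj(c,e+[0,0,.039]).astype(int);x0,y0=p-[40,50]
v=c["color"][y0:y0+110,x0:x0+80].astype(float)
m=((v[...,2]>v[...,1]+15)&(v[...,2]>v[...,0])).astype(np.uint8)
n,l,s,_=cv2.connectedComponentsWithStats(m);k=1+np.argmax(s[1:,4]);m=l==k
rows=np.where(m.any(1))[0];g=v[...,2]-v[...,1]
E=[]
for r in rows[5:-6]:   # left edge, sub-pixel at half of the violet contrast
    a=np.where(m[r])[0][0];hi=g[r,a+3:a+5].mean()/2
    j=next(j for j in range(a-3,a+4) if g[r,j]<hi<=g[r,j+1]) if any(g[r,j]<hi<=g[r,j+1] for j in range(a-3,a+4)) else None
    if j is not None:E.append((x0+j+(hi-g[r,j])/(g[r,j+1]-g[r,j]),y0+r))
E=np.array(E);f=cv2.fitLine(E.astype(np.float32),cv2.DIST_HUBER,0,.01,.01).ravel();sl=f[0]/f[1];cl=f[2]-sl*f[3]
eye=ray(c,(0,0))[0];best=None
for t in np.arange(-15,40,.25):
    z=np.array([0,0,np.cos(np.radians(t))])-u*np.sin(np.radians(t));G=e+[0,0,.039]
    w=np.cross(G-eye,z);w/=np.linalg.norm(w)
    P=[proj(c,G+z*s+w*d*.014) for s in(-.045,.03) for d in(1,-1)]
    P=P[::2] if P[0][0]<P[1][0] else P[1::2]
    d=(P[1]-P[0]);q=abs(d[0]/d[1]-sl)
    if best is None or q<best[0]:best=(q,t,P[0][0]-(sl*P[0][1]+cl),z)
_,t,off,z=best
# violet lower end row -> distance from grip
G=e+[0,0,.039];yb=y0+rows[-1]
low=[(abs(proj(c,G-z*s)[1]+0-(yb-2.5)),s) for s in np.arange(.02,.09,.001)]
print("n",len(E),"slope",sl.round(4),"lean deg",t,"edge offset px",round(float(off),2),"rows",y0+rows[0],yb,"grip s from lens ~",round(min(low)[1]+.046,3))
E
python3 lean.py
```

```text
n 31 slope -0.272 lean deg 7.0 edge offset px 0.5 rows 255 296 grip s from lens ~ 0.108
```

```bash
python3 -m pendant '[[[-0.49,-0.09,0],0],[[-0.49,-0.09,0],0],[[-0.49,-0.09,0],0],[[-0.4,-0.08,0],0],[[0,0,0],0],[[0,0,0],0]]'; python3 lean.py
```

```text
time_s: 16.02
ee_pos: [0.3883, 0.2857, 0.098]
eef_rot: [-3.142, -0.0, -2.956]
force: [0.2, -1.5, -1.0]
grip_width: 0.0275
grip_force: 20.0
n 32 slope -0.3144 lean deg 14.25 edge offset px 0.93 rows 250 292 grip s from lens ~ 0.107
```

```bash
python3 -m pendant '[[[-0.4,-0.07,0],0],[[-0.35,-0.07,0],0],[[0,0,0],0],[[0,0,0],0]]'; python3 lean.py
```

```text
time_s: 16.4
ee_pos: [0.381, 0.2844, 0.098]
eef_rot: [-3.142, 0.0, -2.956]
force: [1.6, -1.4, -1.1]
grip_width: 0.0277
grip_force: 20.0
n 33 slope -0.3322 lean deg 17.75 edge offset px 0.95 rows 248 291 grip s from lens ~ 0.108
```

```bash
python3 -m pendant '[[[0,0,1],0],[[0,0,2],0],[[0,0,3],0],[[0,0,3],0],[[0,0,3],0],[[0.5,-2.5,1],0],[[0.5,-2.5,0],0],[[0.5,-2.5,0],0],[[0,0,0],0],[[0,0,0],0],[[0,0,0],0]]'; python3 lean.py
cat >> lean.py <<'E'
hs=cv2.cvtColor(c["color"],cv2.COLOR_RGB2HSV)
print("G px",proj(c,G).round(1),"expect lens",proj(c,G-z*.1).round(1))
yy=int(proj(c,G-z*.1)[1]);xx=int(proj(c,G-z*.1)[0])
for y in range(yy-30,yy+14,3):
    r=hs[y,xx-20:xx+24].astype(int)
    print(y,xx-20,"".join("V" if 115<h_<150 and s_>70 else ("s" if s_<50 else ("#" if v_<60 else ".")) for h_,s_,v_ in r))
E
python3 lean.py
```

```text
time_s: 17.37
ee_pos: [0.3961, 0.2097, 0.2283]
eef_rot: [3.141, -0.0, -2.957]
force: [-0.7, 0.1, -2.7]
grip_width: 0.0275
grip_force: 20.0
n 35 slope -0.2973 lean deg 18.0 edge offset px 1.69 rows 188 233 grip s from lens ~ 0.105
n 36 slope -0.2967 lean deg 18.0 edge offset px 1.51 rows 187 233 grip s from lens ~ 0.105
G px [448.9 205.5] expect lens [436.1 247.5]
217 416 .....................ss.VVVVVVVVVV..........
220 416 ....................VVVVVVVV.sssss..........
223 416 ...................VVVVVVVVVVVVV............
226 416 ..................VVVVVVVVVVVVV.............
229 416 ................ssVVVVVVVVVVVV..............
232 416 ..............sssssssss.VVVVVs..............
235 416 .............sssssssssssssssss..............
238 416 ............ssssssssssssssssss..............
241 416 ...........sssssssssssssssss................
244 416 ..........sssssssssssssssss.................
247 416 .........sssssssssssssssss..................
250 416 ...........sssssssssssssss..................
253 416 ....................sss.....................
256 416 ............................................
259 416 ............................................
```

```bash
python3 -m pendant '[[[0.5,-1,0],0],[[0.9,-2,0],0],[[0.9,-2.2,0],0],[[0.9,-2.2,0],0],[[0.9,-2.2,0],0],[[0.9,-2.2,0],0],[[0.9,-2.2,0],0],[[0.9,-2.2,0],0],[[0.9,-2.2,0],0],[[0.9,-2.2,0],0],[[0.9,-2.2,0],0],[[0.9,-2.2,0],0],[[0.5,-1.2,0],0],[[0.2,-0.4,0],0],[[0,0,0],0],[[0,0,0],0],[[0,0,0],0]]'
cat >> lean.py <<'E'
u3=u;Z=np.array([0,0,.951])-.309*u;I=np.array([.552,-.0458,.0787])
print("target lens px",proj(c,I+.04*Z).round(1),"inlay",proj(c,I).round(1))
E
python3 lean.py
```

```text
time_s: 18.88
ee_pos: [0.507, -0.0556, 0.228]
eef_rot: [3.141, -0.0, -2.955]
force: [0.6, 0.3, -1.4]
grip_width: 0.0276
grip_force: 20.0
n 33 slope -0.2077 lean deg 20.5 edge offset px 2.52 rows 157 200 grip s from lens ~ 0.103
G px [319.6 173.8] expect lens [310.9 214.9]
184 290 ..................ssVVVVVVVVVVV.............
187 290 ..................VVVVV..ssssss.............
190 290 ..................VVVVVVVVVVV...............
193 290 .................VVVVVVVVVVVV...............
196 290 ...............sVVVVVVVVVVVV................
199 290 .............sssssss.VVVVVVs................
202 290 .............sssssssssssssss................
205 290 ............ssssssssssssssss................
208 290 ...........ssssssssssssssss.................
211 290 ...........sssssssssssssss..................
214 290 ..........sssssssssssssss...................
217 290 ............sssssssssssss...................
220 290 ............................................
223 290 ..............................#sssss#.......
226 290 ...............................#ssss........
target lens px [311.9 233.4] inlay [309.1 248.3]
```

```bash
python3 -m pendant '[[[-0.4,-0.07,-0.5],0],[[-0.4,-0.08,-1],0],[[0,0,-1],0],[[0,0,-1],0],[[0,0,-0.8],0],[[0,0,0],0],[[0,0,0],0],[[0,0,0],0]]'
python3 lean.py
python3 - <<'E'
from h import *
S=ctrl.camera("scene");im=S["color"][185:285,250:370]
a=cv2.resize(im[:,:,::-1],None,fx=6,fy=6,interpolation=cv2.INTER_CUBIC)
u=np.array([.983,.184,0]);Z=np.array([0,0,.951])-.309*u;I=np.array([.552,-.0458,.0787])
for d in(0,.012,.04,.09,.14):
    q=((proj(S,I+d*Z)+[-.6,.4])-[250,185]+.5)*6;cv2.circle(a,tuple(int(v) for v in q),3,(0,255,0),-1)
cv2.imwrite("pics/c8.png",a)
E
```

```text
time_s: 19.6
ee_pos: [0.4995, -0.0581, 0.1853]
eef_rot: [-3.141, 0.0, -2.956]
force: [-0.4, -0.5, -2.0]
grip_width: 0.0275
grip_force: 20.0
n 31 slope -0.2076 lean deg 20.0 edge offset px 2.4 rows 171 212 grip s from lens ~ 0.101
G px [321.2 187.2] expect lens [312.8 226.9]
196 292 ..................sVVVVVVVVVVVV..sss........
199 292 ..................s..s.VVVVVVVs.............
202 292 ..................VVVVVVVVVVVs..............
205 292 ................sVVVVVVVVVVV................
208 292 ................VVVVVVVVVVV.................
211 292 ..............ssss.VVVVVVVVs................
214 292 .............sssssssssssssss................
217 292 ............ssssssssssssssss................
220 292 ............sssssssssssssss.................
223 292 ...........sssssssssssssss..ssssss#.........
226 292 ..........sssssssssssssss....ssss#..........
229 292 ............sssssssssssss....sss............
232 292 ............................sss.............
235 292 ............................sss.............
238 292 .........sssssssssssssssssssssss............
target lens px [311.9 233.4] inlay [309.1 248.3]
```

View pics/c8.png

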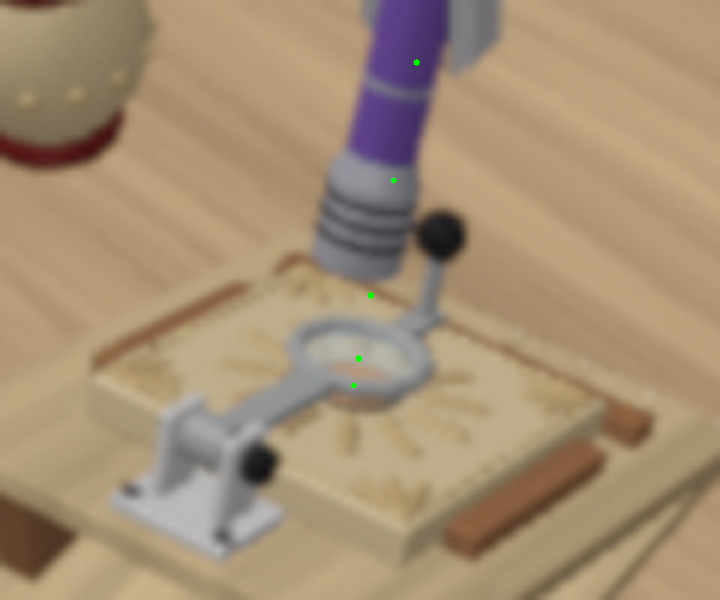

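The picture shows the torch leaning parallel to the green line, which is the glass normal. Its lens centre is near crop (357,268) and its axis lies 15–20 crop px left of the line. Before settling the shift, I'll check whether the light makes a visible spot and whether the top view sees the torch.

Run:
```python
from h import *
C=grab();S,T=C["scene"],C["top"]
h=S["color"]
for y in range(236,254,1): print(y," ".join("%02x%02x%02x"%tuple(h[y,x]) for x in range(298,324,2)))
v=T["color"].astype(int);m=(v[...,2]>v[...,1]+15)&(v[...,2]>v[...,0]);m[:150]=0;m[330:]=0
print(blobs(m,(0,0),3))
u=np.array([.983,.184,0]);Z=np.array([0,0,.951])-.309*u;I=np.array([.552,-.0458,.0787])
print([proj(T,I+d*Z).round(0).tolist() for d in(0,.04,.09,.14)])
t=T["color"]
for y in range(196,262,4): print(y," ".join("%02x%02x%02x"%tuple(t[y,x]) for x in range(316,372,4)))
```

```text
236 bead8b bead8b bcab89 b6a787 b9aa8b b9a989 bcac8b bcab88 b8a480 b09c7e 928376 818180 807b76
237 bdac88 baaa8a b6a88c aca28e aaa18e afa48e b3a68e b9aa8d b9a988 a99c88 928f8c 848586 7b7a7a
238 baa884 aea18a a09a8f 92908b 94928e 999791 9d9a94 aaa396 aca18c 9a968f 929393 8b8c8d 757574
239 b5a587 9a958d 868685 7e7f80 858888 878a8b 8e9090 9d9c9b 9f9d99 969796 909192 818282 837b6e
240 ada390 8a8a89 7d7e7c 8c8e8b 999c99 949796 8f9191 929596 989a9b 9c9e9e 8b8d8e 7b7770 aa9b7e
241 a4a097 838484 96958e a9a89e b1b0a6 adab9f a09f96 9b9d9a 979999 9d9fa0 969899 8c8375 b9a987
242 9e9c98 8f918f ada99b b0ada0 b6b5a8 b5b0a2 a9a599 acaca1 a8a9a1 9b9d9c 9c9e9f 969087 b8a886
243 9e9b96 989997 b2aea0 aeab9e b8b6a9 b6b2a3 aca99b b3b2a5 b4b2a6 a3a39b 9a9c9d 979592 b4a585
244 a49d93 9c9d9d aeaca3 adab9e b3b0a3 b2aea0 adab9e b5b4a7 b5b2a4 aba79b 9b9d9b 989898 afa186
245 a59b89 9b9c9c a4a4a2 a4a096 ab9f8e ac9f8f aea798 b3b0a3 b5b1a3 ada99c 9d9d99 939495 9e927d
246 a19683 959797 9b9d9d 9e9892 ae9987 b39880 b29b84 aea190 b1ada0 adab9f a2a29c 898a8b 968a75
247 9a958b 929495 949697 979696 a29a95 ad9888 b29881 af
[... 1751 characters left out ...]
482f 2e2a1a 312e1d 31301c 343220 333120 333320 363423 363521 36341f 383622 393724 3a3824
240 48462c 43412b 413721 2a291c 2a2719 2a2817 2c2917 2f2f1f 2f2e1b 31301c 302f1e 34321f 35351f 36331e
244 48462c 343320 9d875d 483f2e 1b150f 211c16 28251a 272513 262516 272314 2b2a1c 2d2c1d 2d2c1b 2d2c1a
248 47482e 292819 8d7142 6f6243 2b2829 1c1813 231f1b 2c2d23 44443c 3c3b25 373520 282617 292617 292617
252 47472d 2d2a1c 212122 242423 272828 292927 1c1912 1d1916 1d1815 1e1b15 1e1916 18140f 333130 282726
256 44462d 3b3a28 211e16 363535 242524 2a2928 2a2827 383738 33312e 6f6147 a18a5e 251f16 191615 241c16
260 43422a 3e3d26 3c3a23 3d3d25 3e3b23 3d3c26 3e3c25 343421 393124 9c875e 99855b 8a7851 6f5831 81663a
```

The light isn't rendered and the top view is blocked. To pin down how the torch sits in the hand, I'll lift it, turn the wrist 1 rad so the scene camera sees the lean in profile, measure, and turn back.

```bash
python3 -m pendant '[[[0,0,1],0],[[0,0,2],0],[[0,0,2],0],[[0,0,2],0],[[0,0,1],-0.1],[[0,0,0],-0.1],[[0,0,0],-0.1],[[0,0,0],-0.1],[[0,0,0],-0.1],[[0,0,0],-0.1],[[0,0,0],-0.1],[[0,0,0],-0.1],[[0,0,0],-0.1],[[0,0,0],-0.1],[[0,0,0],0],[[0,0,0],0],[[0,0,0],0]]'
cat > prof.py <<'E'
from h import *
c=ctrl.camera("scene");o=ctrl.get_obs();e=o["ee_pos"];a=o["eef_rot"][2]+np.pi;u=np.array([np.cos(a),np.sin(a),0])
hs=cv2.cvtColor(c["color"],cv2.COLOR_RGB2HSV)
G=e+[0,0,.039];eye=ray(c,(0,0))[0];g=proj(c,G).astype(int)
print("G",proj(c,G).round(1),"tip",proj(c,e+[0,0,.02]).round(1),"u",u.round(3))
for y in range(g[1]-24,g[1]+56,2):
    x0=g[0]-32;r=hs[y,x0:x0+60].astype(int)
    print(y,x0,"".join("V" if 115<h_<150 and s_>70 else ("#" if v_<60 else ("s" if s_<50 else ".")) for h_,s_,v_ in r))
for t in(12,16,20,24):
    z=np.array([0,0,np.cos(np.radians(t))])-u*np.sin(np.radians(t))
    print(t,[proj(c,G+z*s/1e3).round(1).tolist() for s in(-100,-82,-54,0,40)])
print("px per +10mm u",proj(c,G+.01*u)-proj(c,G))
E
python3 prof.py
```

```text
time_s: 21.22
ee_pos: [0.4992, -0.0581, 0.2654]
eef_rot: [3.141, 0.0, 2.33]
force: [-0.6, -0.1, -2.5]
grip_width: 0.0273
grip_force: 20.0
G [321.4 157.9] tip [321.4 165.1] u [ 0.688 -0.726  0.   ]
133 289 ................#################################...........
135 289 ...............ssssssssssssssssssssssssssssssssss...........
137 289 ...............ssssssssssssssssssssssssssssssssss...........
139 289 ...............ssssssssssssssssssssssssssssssssss...........
141 289 ...............ssssssssssssssssssssssssssssssssss...........
143 289 ...............ssssssssssssssssssssssssssssssssss...........
145 289 ...............ssssssssssssssssssssssssssssssssss...........
147 289 ........................s...ssssssssssss......s.............
149 289 .........................VVVssssssssss......................
151 289 .......................VVVVVsssssssss.......................
153 289 ......................VVVVVVsssssssss.......................
155 289 ......................VVVVVVsssssssss.......................
157 289 .....................VVVVVVVsssssssss.......................
159 28
[... 1533 characters left out ...]
...............................................
205 289 ............................................................
207 289 ............................................................
209 289 ............................................................
211 289 ............................................................
12 [[312.1, 193.3], [313.7, 187.2], [316.3, 177.5], [321.4, 157.9], [325.4, 142.7]]
16 [[309.1, 192.7], [311.2, 186.7], [314.6, 177.1], [321.4, 157.9], [326.6, 143.0]]
20 [[306.2, 191.9], [308.8, 186.0], [313.0, 176.7], [321.4, 157.9], [327.9, 143.3]]
24 [[303.3, 190.9], [306.4, 185.2], [311.4, 176.1], [321.4, 157.9], [329.1, 143.8]]
px per +10mm u [-4.62791667 -0.06776977]
```

The profile view is clear. The lean is about 23–24°, too much. The torch axis is 9.5 mm uphill of the pad centre, and the lens is 48 mm uphill and 48 mm below the readout TCP. I'll go back to the cup and take out about 5–6°.

```bash
python3 -m pendant '[[[-0.3,1.1,0],0.1],[[-0.65,2.1,0],0.1],[[-0.65,2.1,0],0.1],[[-0.65,2.1,0],0.1],[[-0.65,2.1,0],0.1],[[-0.65,2.1,0],0.1],[[-0.65,2.1,0],0.1],[[-0.65,2.1,0],0.1],[[-0.65,2.1,0],0.1],[[-0.65,2.1,0],0.1],[[-0.65,2.1,0],0],[[-0.65,2.1,0],0],[[-0.65,2.1,0],0],[[-0.65,2.1,0],0],[[-0.65,2.1,0],0],[[-0.65,2.1,0],0],[[-0.4,1.5,0],0],[[0,0.4,0],0],[[0,0,0],0],[[0,0,0],0]]'
```

```text
time_s: 22.93
ee_pos: [0.3949, 0.2864, 0.2649]
eef_rot: [-3.141, -0.0, -2.955]
force: [0.4, -1.1, -1.6]
grip_width: 0.0278
grip_force: 20.0
```

```bash
python3 -m pendant '[[[0,0.1,-2],0],[[0,0,-2.5],0],[[0,0,-2.5],0],[[0,0,-2.5],0],[[0,0,-2],0],[[0,0,-1.5],0],[[0,0,-1],0],[[0,0,-0.8],0],[[0,0,0],0],[[0,0,0],0]]'; python3 -m pendant '[[[0,0,-0.5],0],[[0,0,-0.5],0],[[0,0,-0.5],0],[[0,0,-0.5],0],[[0,0,-0.5],0],[[0,0,0],0],[[0,0,0],0]]'
```

```text
time_s: 23.77
ee_pos: [0.395, 0.2877, 0.1174]
eef_rot: [3.141, 0.0, -2.957]
force: [0.3, -0.1, -2.8]
grip_width: 0.0276
grip_force: 20.0
time_s: 24.35
ee_pos: [0.3946, 0.2878, 0.0917]
eef_rot: [-3.141, -0.001, -2.956]
force: [0.6, -0.5, -2.3]
grip_width: 0.0279
grip_force: 20.0
```

```bash
python3 -m pendant '[[[0.4,0.07,0],0],[[0.4,0.08,0],0],[[0.3,0.05,0],0],[[0,0,0],0]]';python3 -m pendant '[[[0.3,0.06,0],0],[[0.3,0.05,0],0],[[0,0,0],0]]'; python3 lean.py | head -1
```

```text
time_s: 24.68
ee_pos: [0.4065, 0.2899, 0.0932]
eef_rot: [-3.141, 0.001, -2.957]
force: [-6.0, -5.2, 10.6]
grip_width: 0.0277
grip_force: 20.0
time_s: 24.93
ee_pos: [0.4126, 0.2908, 0.0936]
eef_rot: [-3.141, 0.001, -2.957]
force: [-7.7, -6.6, 14.4]
grip_width: 0.0276
grip_force: 20.0
n 32 slope -0.2903 lean deg 10.25 edge offset px 0.68 rows 257 299 grip s from lens ~ 0.106
```

```bash
python3 -m pendant '[[[0,0,1],0],[[0,0,2],0],[[0,0,2.5],0],[[0,0,2.5],0],[[0,0,2.5],0],[[0,0,2],-0.1],[[0,0,0],-0.1],[[0,0,0],-0.1],[[0,0,0],-0.1],[[0,0,0],-0.1],[[0,0,0],-0.1],[[0,0,0],-0.1],[[0,0,0],-0.1],[[0,0,0],-0.1],[[0,0,0],-0.1],[[0,0,0],0],[[0,0,0],0],[[0,0,0],0]]'; python3 prof.py
```

```text
time_s: 26.48
ee_pos: [0.4118, 0.291, 0.2172]
eef_rot: [3.141, 0.0, 2.33]
force: [-0.1, 0.6, -1.7]
grip_width: 0.0276
grip_force: 20.0
G [476.5 231.6] tip [474.8 238.6] u [ 0.688 -0.726  0.   ]
207 444 .....................sss..##...s############################
209 444 ......ssssssssssss.........#..s########s####################
211 444 .............................ssss###########sss#############
213 444 .............................sssss##########################
215 444 ............................sssssss#########################
217 444 ............................ssssssssssssssssssssssssssssssss
219 444 ...........................ss.ssssssssssssssssssssssssssssss
221 444 ...........................sV.ssssssssssssssssssssssssssssss
223 444 ..........................sVVsssssssssssssssssssssssssssssss
225 444 ..........................VVV.ssssssssssssssssssssssssssssss
227 444 .........................VVVVVVsssssssssssssssssssssssssssss
229 444 ......................sVVVVVVVVssssssssssss.................
231 444 ......................VVVVVVVVVsssssssssss..................
233 444 .
[... 1530 characters left out ...]
...............................................
279 444 ............................................................
281 444 ............................................................
283 444 ............................................................
285 444 ............................................................
12 [[458.4, 266.0], [461.5, 260.1], [466.5, 250.7], [476.5, 231.6], [484.3, 216.8]]
16 [[455.3, 265.4], [459.0, 259.6], [464.8, 250.3], [476.5, 231.6], [485.6, 217.1]]
20 [[452.3, 264.6], [456.5, 258.9], [463.1, 249.9], [476.5, 231.6], [486.9, 217.4]]
24 [[449.4, 263.7], [454.1, 258.2], [461.5, 249.3], [476.5, 231.6], [488.1, 217.9]]
px per +10mm u [-5.0363915  -0.08470439]
```

The lean is now about 16–17.5°, the axis offset about 7.6 mm, and the lens 34 mm uphill and 51 mm below the readout. That is close enough to 18°, so I'll go to the glass.

```bash
python3 -m pendant '[[[0.3,-1,0.5],0.1],[[0.6,-2.1,0.8],0.1],[[0.6,-2.1,0],0.1],[[0.6,-2.1,0],0.1],[[0.6,-2.1,0],0.1],[[0.6,-2.1,0],0.1],[[0.6,-2.1,0],0.1],[[0.6,-2.1,0],0.1],[[0.6,-2.1,0],0.1],[[0.6,-2.1,0],0.1],[[0.6,-2.1,0],0],[[0.6,-2.1,0],0],[[0.6,-2.1,0],0],[[0.6,-2.1,0],0],[[0.6,-2.1,0],0],[[0.6,-2.1,0],0],[[0.3,-1.4,0],0],[[0,-0.6,0],0],[[0,0,0],0],[[0,0,0],0]]'; python3 lean.py
```

```text
time_s: 28.2
ee_pos: [0.5075, -0.0536, 0.23]
eef_rot: [3.141, -0.0, -2.956]
force: [-0.3, 0.2, -2.3]
grip_width: 0.0274
grip_force: 20.0
n 32 slope -0.1363 lean deg 13.0 edge offset px 1.72 rows 156 198 grip s from lens ~ 0.1
G px [320.2 173.6] expect lens [314.6 213.2]
183 294 .................s.VVVVVVVVVVsss............
186 294 .................VVVVVV.....s...............
189 294 .................VVVVVVVVVVVs...............
192 294 ................VVVVVVVVVVV.................
195 294 ..............ssVVVVVVVVVVVs................
198 294 ............sssssssssssssss.................
201 294 ............ssssssssssssssss................
204 294 ............sssssssssssssss.................
207 294 ...........sssssssssssssss..................
210 294 ..........ssssssssssssssss..................
213 294 ...........ssssssssssssss...................
216 294 ...............sssssssss....................
219 294 ............................................
222 294 ...........................sssss#...........
225 294 ..........................#sssss#...........
target lens px [311.9 233.4] inlay [309.1 248.3]
```

The predicted lens pixel after descending is about (311,232.5), and the target is (311.3,233.8), so vision and the arithmetic agree. I'll descend.

```bash
python3 -m pendant '[[[-0.15,-0.05,-1],0],[[0,0,-1.5],0],[[0,0,-1.5],0],[[0,0,-1],0],[[0,0,-0.7],0],[[0,0,-0.5],0],[[0,0,0],0],[[0,0,0],0],[[0,0,0],0],[[0,0,0],0],[[0,0,0],0],[[0,0,0],0]]'; python3 lean.py
```

```text
time_s: 29.25
ee_pos: [0.5063, -0.0546, 0.1682]
eef_rot: [-3.141, 0.0, -2.956]
force: [0.1, -0.1, -1.0]
grip_width: 0.0279
grip_force: 20.0
n 30 slope -0.1291 lean deg 12.0 edge offset px 1.48 rows 178 218 grip s from lens ~ 0.099
G px [320.2 195.3] expect lens [315.1 232.5]
202 295 ..................VVVVVVVVVV.sssss..........
205 295 ................ss.VVVVVVVVVss..............
208 295 ...............sVVVVVVVVVVVs................
211 295 ................VVVVVVVVVV..................
214 295 ..............sVVVVVVVVVVV..................
217 295 ............ssss.VVVVVVVVV..................
220 295 ............ssssssssssssssss................
223 295 ...........ssssssssssssssssssss#............
226 295 ...........sssssssssssssssssss#.............
229 295 ..........sssssssssssssssssss...............
232 295 ..........ssssssssssssssssss................
235 295 ............ssssssssssssssss................
238 295 ......sssssssssssssssssssssss...............
241 295 ...sssssssssssssssssssssss..................
244 295 ...ssssssssssssssssssssssss.................
target lens px [311.9 233.4] inlay [309.1 248.3]
```

Lens is at about (312,232), on the target. Hold still for over 3 s.

```bash
R='placeholder'; python3 -m pendant '[[[0,0,0],0],[[0,0,0],0],[[0,0,0],0],[[0,0,0],0],[[0,0,0],0],[[0,0,0],0],[[0,0,0],0],[[0,0,0],0],[[0,0,0],0],[[0,0,0],0],[[0,0,0],0],[[0,0,0],0],[[0,0,0],0],[[0,0,0],0],[[0,0,0],0],[[0,0,0],0],[[0,0,0],0],[[0,0,0],0],[[0,0,0],0],[[0,0,0],0]]'; python3 -m pendant '[[[0,0,0],0],[[0,0,0],0],[[0,0,0],0],[[0,0,0],0],[[0,0,0],0],[[0,0,0],0],[[0,0,0],0],[[0,0,0],0],[[0,0,0],0],[[0,0,0],0],[[0,0,0],0],[[0,0,0],0],[[0,0,0],0],[[0,0,0],0],[[0,0,0],0],[[0,0,0],0]]'
```

```text
time_s: 30.97
ee_pos: [0.5062, -0.0545, 0.168]
eef_rot: [-3.142, 0.0, -2.956]
force: [0.0, -0.8, -1.4]
grip_width: 0.0279
grip_force: 20.0
time_s: 32.3
ee_pos: [0.5062, -0.0545, 0.168]
eef_rot: [-3.142, -0.0, -2.956]
force: [0.0, 0.3, -2.2]
grip_width: 0.0277
grip_force: 20.0
```

```bash
python3 -m pendant '[[[0,0,-0.2],0],[[0,0,-0.2],0],[[0,0,0],0],[[0,0,0],0],[[0,0,0],0],[[0,0,0],0],[[0,0,0],0],[[0,0,0],0],[[0,0,0],0],[[0,0,0],0],[[0,0,0],0],[[0,0,0],0],[[0,0,0],0],[[0,0,0],0],[[0,0,0],0],[[0,0,0],0],[[0,0,0],0],[[0,0,0],0],[[0,0,0],0],[[0,0,0],0]]'; python3 -m pendant '[[[0,0,0],0],[[0,0,0],0],[[0,0,0],0],[[0,0,0],0],[[0,0,0],0],[[0,0,0],0],[[0,0,0],0],[[0,0,0],0],[[0,0,0],0],[[0,0,0.5],0],[[0,0,1.5],0],[[0,0,2.5],0],[[0,0,3],0],[[-0.3,1,2],0],[[-0.6,2.1,0],0],[[-0.6,2.1,0],0],[[-0.6,2.1,0],0],[[-0.6,2.1,0],0],[[-0.6,2.1,0],0],[[-0.6,2.1,0],0]]'
```

```text
time_s: 33.97
ee_pos: [0.5062, -0.0545, 0.164]
eef_rot: [-3.142, -0.0, -2.956]
force: [-0.3, 0.5, -1.8]
grip_width: 0.0276
grip_force: 20.0
time_s: 35.63
ee_pos: [0.4668, 0.0824, 0.2595]
eef_rot: [-3.142, 0.001, -2.957]
force: [0.9, 0.8, -2.8]
grip_width: 0.0281
grip_force: 20.0
```

```bash
python3 -m pendant '[[[-0.58,2.05,0],0],[[-0.58,2.05,0],0],[[-0.58,2.05,0],0],[[-0.58,2.05,0],0],[[-0.58,2.05,0],0],[[-0.58,2.05,0],0],[[-0.58,2.05,0],0],[[-0.58,2.05,0],0],[[-0.4,1.5,0],0],[[-0.2,0.8,0],0],[[0,0,0],0],[[0,0,0],0]]'
```

```text
time_s: 36.63
ee_pos: [0.4149, 0.2682, 0.259]
eef_rot: [-3.141, -0.0, -2.956]
force: [0.5, -0.8, -2.7]
grip_width: 0.0277
grip_force: 20.0
```

```bash
python3 -m pendant '[[[-0.35,1.05,-1],0],[[-0.35,1.05,-2],0],[[0,0,-2.5],0],[[0,0,-2.5],0],[[0,0,-2.5],0],[[0,0,-1.5],0],[[0,0,-1],0],[[0,0,-1],0],[[0,0,0],0],[[0,0,0],0]]'; python3 -m pendant '[[[0,0,-0.5],0],[[0,0,-0.5],0],[[0,0,-0.5],0],[[0,0,-0.5],0],[[0,0,-0.5],0],[[0,0,0],0],[[0,0,0],0]]'
```

```text
time_s: 37.47
ee_pos: [0.408, 0.2895, 0.1192]
eef_rot: [-3.142, 0.0, -2.957]
force: [0.1, 0.0, -1.6]
grip_width: 0.0279
grip_force: 20.0
time_s: 38.05
ee_pos: [0.4077, 0.2894, 0.0937]
eef_rot: [-3.141, -0.001, -2.956]
force: [-0.2, 0.5, -2.4]
grip_width: 0.0274
grip_force: 20.0
```

```bash
python3 -m pendant '[[[0.39,0.07,0],0],[[0.39,0.07,0],0],[[0.39,0.07,0],0],[[0.39,0.08,0],0],[[0.39,0.07,0],0],[[0,0,0],0]]' - 14; python3 lean.py|head -1;  python3 -m pendant '[[[0.39,0.07,0],0],[[0.39,0.07,0],0],[[0,0,0],0]]'; python3 lean.py | head -1
```

```text
time_s: 38.55
ee_pos: [0.4283, 0.2931, 0.0951]
eef_rot: [-3.141, 0.001, -2.957]
force: [-3.4, -3.7, 7.5]
grip_width: 0.0275
grip_force: 14.0
n 30 slope -0.2372 lean deg 2.25 edge offset px 0.04 rows 260 300 grip s from lens ~ 0.103
time_s: 38.85
ee_pos: [0.4361, 0.2945, 0.095]
eef_rot: [-3.141, 0.001, -2.957]
force: [-3.5, -2.9, 6.8]
grip_width: 0.0281
grip_force: 14.0
n 28 slope -0.2098 lean deg -1.0 edge offset px -0.44 rows 262 300 grip s from lens ~ 0.099
```

```bash
python3 -m pendant '[[[-0.2,-0.03,0],0],[[-0.2,-0.03,0],0],[[0,0,-0.4],0],[[0,0,-0.4],0],[[0,0,0],0],[[0,0,0],0]]' - 8; python3 -m pendant '[[[0,0,-0.3],0],[[0,0,-0.3],0],[[0,0,0],0]]'
```

```text
time_s: 39.4
ee_pos: [0.4309, 0.2933, 0.0853]
eef_rot: [-3.14, -0.001, -2.956]
force: [1.6, -4.7, -3.1]
grip_width: 0.0283
grip_force: 8.0
time_s: 39.65
ee_pos: [0.431, 0.2934, 0.0793]
eef_rot: [-3.141, -0.001, -2.956]
force: [1.4, -4.7, -3.4]
grip_width: 0.0278
grip_force: 8.0
```

```bash
python3 -m pendant '[[[0.05,-0.15,-0.2],0],[[0,0,-0.2],0],[[0,0,-0.2],0],[[0,0,0],0]]'; python3 -m pendant '[[[0,0,-0.2],0],[[0,0,-0.2],0],[[0,0,0],0]]'; python3 lean.py | head -1
```

```text
time_s: 39.98
ee_pos: [0.4315, 0.2924, 0.0735]
eef_rot: [3.142, -0.0, -2.956]
force: [1.3, -1.6, -3.1]
grip_width: 0.028
grip_force: 8.0
time_s: 40.23
ee_pos: [0.4316, 0.2923, 0.0696]
eef_rot: [-3.141, -0.0, -2.956]
force: [1.1, -1.7, -2.9]
grip_width: 0.0274
grip_force: 8.0
n 27 slope -0.224 lean deg 0.75 edge offset px -0.33 rows 269 306 grip s from lens ~ 0.097
```

```bash
python3 -m pendant '[[[0,0,-0.2],0],[[0,0,-0.2],0],[[0,0,0],0]]'; python3 -m pendant '[[[0,0,-0.2],0],[[0,0,-0.2],0],[[0,0,0],0]]'; python3 lean.py | head -1
```

```text
time_s: 40.53
ee_pos: [0.4324, 0.2926, 0.0668]
eef_rot: [3.141, 0.002, -2.956]
force: [1.6, -4.1, 5.9]
grip_width: 0.0274
grip_force: 8.0
time_s: 40.78
ee_pos: [0.4327, 0.2927, 0.0631]
eef_rot: [3.141, 0.003, -2.956]
force: [1.2, -3.9, 8.1]
grip_width: 0.0279
grip_force: 8.0
n 28 slope -0.2413 lean deg 3.25 edge offset px -0.22 rows 269 307 grip s from lens ~ 0.091
```

```bash
python3 -m pendant '[[[0,0,0.2],0],[[0,0,0],0],[[0,0,0],0],[[0,0,0],0],[[0,0,0],0],[[0,0,0],0],[[0,0,0],0]]' 0.7
python3 - <<'E'
from h import *
c=ctrl.camera("scene");r=(445,262,35,55);q=c["color"][r[1]:r[1]+r[3],r[0]:r[0]+r[2]].astype(int)
print(blobs((q[...,2]>q[...,1]+15)&(q[...,2]>q[...,0]),r[:2]),ctrl.get_obs()["force"].round(1))
E
```

```text
time_s: 41.42
ee_pos: [0.4315, 0.2924, 0.0639]
eef_rot: [3.142, -0.0, -2.956]
force: [-0.1, -0.5, 0.1]
grip_width: 0.0655
grip_force: 0.0
[(394, [456.0, 292.7], [447, 275, 19, 34])] [-0.7 -0.5 -0.7]
```

The violet blob spans rows 275–308, as it did at the start, so the torch is seated upright. Next: retreat, then raise the presser.

```bash
python3 -m pendant '[[[0,0,0.7],0],[[0,0,1.5],0],[[0,0,2.5],0],[[0,0,3],0],[[0,0,3],0],[[0,0,3],0],[[0,0,3],0],[[0,0,3],0],[[0.3,-1,0],0],[[0.6,-2.5,0],0],[[0.6,-3,0],0],[[0.6,-3,0],0],[[0.5,-3,0],0],[[0.5,-3,0],0],[[0.5,-3,0],0],[[0.5,-3,0],0],[[0.5,-3,0],0],[[0.5,-3,0],0],[[0.5,-3,0],0],[[0.3,-2,0],0]]'; python3 -m pendant '[[[0.2,-2,0],0],[[0.1,-1,0],0],[[0,-0.5,0],0],[[0,0,0],0],[[0,0,0],0]]' 0.45;python3 - <<'E'
from h import *
C=grab()
for c,r in((C["scene"],(445,262,35,55)),(C["top"],(165,268,35,35))):
    q=c["color"][r[1]:r[1]+r[3],r[0]:r[0]+r[2]].astype(int)
    print(blobs((q[...,2]>q[...,1]+15)&(q[...,2]>q[...,0]),r[:2]))
E
```

```text
time_s: 43.13
ee_pos: [0.4905, -0.0351, 0.2611]
eef_rot: [-3.141, -0.0, -2.958]
force: [-0.1, 0.3, 0.6]
grip_width: 0.066
grip_force: 0.0
time_s: 43.55
ee_pos: [0.4935, -0.067, 0.261]
eef_rot: [3.141, 0.0, -2.956]
force: [0.0, -0.2, 0.5]
grip_width: 0.0427
grip_force: 0.0
[(395, [456.9, 292.8], [448, 275, 19, 34])]
[(162, [187.1, 284.5], [175, 275, 21, 17])]
```

```bash
python3 -m pendant '[[[-0.15,0.83,0],0],[[0,0,-2],0],[[0,0,-2.5],0],[[0,0,-2.5],0],[[0,0,-2.5],0],[[0,0,-2.5],0],[[0,0,-2],0],[[0,0,-1.5],0],[[0,0,-1.5],0],[[0,0,-1.2],0],[[0,0,-0.4],0],[[0,0,0],0],[[0,0,0],0]]'; python3 -m pendant '[[[0,0,0],0],[[0,0,0],0],[[0,0,0],0],[[0,0,0],0],[[0,0,0],0],[[0,0,0],0],[[0,0,0],0]]' 0 25
python3 - <<'E'
from arc import *
f=np.linspace(-3.6,58,20);print((100*np.diff([P(a) for a in f],axis=0)).round(2).tolist())
E
```

```text
time_s: 44.73
ee_pos: [0.4923, -0.0588, 0.0755]
eef_rot: [-3.141, 0.0, -2.956]
force: [0.4, 0.1, 0.7]
grip_width: 0.0423
grip_force: 0.0
time_s: 45.32
ee_pos: [0.4922, -0.0588, 0.0754]
eef_rot: [3.141, 0.001, -2.956]
force: [-0.5, 4.8, 4.4]
grip_width: 0.0209
grip_force: 25.0
[[-0.03, -0.01, 0.86], [0.02, 0.0, 0.86], [0.07, 0.01, 0.86], [0.11, 0.02, 0.86], [0.16, 0.03, 0.85], [0.21, 0.04, 0.84], [0.26, 0.05, 0.82], [0.3, 0.06, 0.81], [0.35, 0.06, 0.79], [0.39, 0.07, 0.77], [0.43, 0.08, 0.75], [0.47, 0.09, 0.72], [0.51, 0.1, 0.69], [0.55, 0.1, 0.66], [0.58, 0.11, 0.63], [0.62, 0.12, 0.59], [0.65, 0.12, 0.56], [0.68, 0.13, 0.52], [0.71, 0.13, 0.48]]
```

```bash
python3 -m pendant '[[[-0.03,-0.01,0.86],0],[[0.02,0,0.86],0],[[0.07,0.01,0.86],0],[[0.11,0.02,0.86],0],[[0.16,0.03,0.85],0],[[0.21,0.04,0.84],0],[[0.26,0.05,0.82],0],[[0.3,0.06,0.81],0],[[0.35,0.06,0.79],0],[[0.39,0.07,0.77],0],[[0.43,0.08,0.75],0],[[0.47,0.09,0.72],0],[[0.51,0.1,0.69],0],[[0.55,0.1,0.66],0],[[0.58,0.11,0.63],0],[[0.62,0.12,0.59],0],[[0.65,0.12,0.56],0],[[0.68,0.13,0.52],0],[[0.71,0.13,0.48],0],[[0,0,0],0]]'; python3 arc.py | head -1
```

```text
time_s: 46.98
ee_pos: [0.5632, -0.0454, 0.2148]
eef_rot: [3.141, 0.0, -2.956]
force: [-0.9, 5.9, 2.0]
grip_width: 0.0205
grip_force: 25.0
scene [(56, [301.8, 189.9], [300, 180, 6, 17])]
```

Release, rise clear and check.

```bash
python3 -m pendant '[[[0,0,0],0],[[0,0,0],0],[[0,0,0],0],[[0,0,0],0],[[0,0,0],0],[[0,0,0],0]]' 0.45; python3 -m pendant '[[[0,0,0.7],0],[[0,0,1.5],0],[[0,0,2.5],0],[[0,0,3],0],[[0,0,3],0],[[-1,2,2],0],[[-1.5,3,0],0],[[-1.5,3,0],0],[[-1.5,3,0],0],[[-1.5,3,0],0],[[-1.5,3,0],0],[[-1,2,0],0],[[0,0,0],0],[[0,0,0],0],[[0,0,0],0]]'
python3 - <<'E'
from arc import *
C=grab();S,T=C["scene"],C["top"];ps=[]
for c,r in((S,(290,180,40,30)),(T,(325,205,35,40))):
    x,y,w,hh=r;im=c["color"][y:y+hh,x:x+w].astype(int);B=blobs(im.max(2)<60,(x,y),20);print(B);ps.append(max(B)[1])
p,e=tri((S,T),ps);d=p-h;print(p.round(4),np.round(e,4),"theta deg",np.degrees(np.arctan2(d[2],-d@u))+3.6)
i0={"scene":cv2.imread("pics/scene0.png"),"top":cv2.imread("pics/top0.png")}
for n,rs in(("scene",((235,145,45,70),(355,355,45,62),(172,208,28,40))),("top",((435,245,60,55),(165,143,48,48),(448,168,30,30)))):
    for x,y,w,hh in rs: print(n,np.abs(C[n]["color"][y:y+hh,x:x+w,::-1].astype(int)-i0[n][y:y+hh,x:x+w]).mean().round(2))
r=(445,262,35,55);q=S["color"][r[1]:r[1]+r[3],r[0]:r[0]+r[2]].astype(int);print(blobs((q[...,2]>q[...,1]+15)&(q[...,2]>q[...,0]),r[:2]))
E
```

```text
time_s: 47.58
ee_pos: [0.5625, -0.0464, 0.2142]
eef_rot: [-3.141, 0.0, -2.957]
force: [0.3, 0.4, 0.2]
grip_width: 0.0424
grip_force: 0.0
time_s: 48.83
ee_pos: [0.4677, 0.1433, 0.3415]
eef_rot: [-3.141, 0.0, -2.956]
force: [-0.9, 0.1, 0.1]
grip_width: 0.0419
grip_force: 0.0
[(49, [306.0, 193.4], [302, 190, 9, 8])]
[(84, [340.1, 217.2], [336, 212, 10, 11])]
[ 0.56   -0.0436  0.2488] [0.0006 0.0006] theta deg 60.43629042482717
scene 1.38
scene 1.44
scene 1.37
top 7.98
top 10.8
top 8.95
[(395, [456.9, 292.7], [448, 275, 19, 34])]
```

The presser is at 60.4°, the torch is upright, and the vase, goblet and glue bottle are unchanged in the scene view. Handing in.

```bash
python3 -c "
from station import ctrl
print(ctrl.hand_in())"
```

```text
the job is handed in; nothing more can be done
None
```

I handed the job in at about 49 s: the presser went fully down, the torch was held over the glass for about 4 s at about 4 cm and then for 2.3 s some 4 mm lower, leaning about 16° by my estimate against 18° for square, then it went back upright in its stand and the presser was raised to about 60°; the vase, goblet and glue bottle look unmoved in the scene view (the top view was less clear), and no result came back.

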